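# Hang the parts basket on the rinse tank's notched rail

## Robot

A 6-joint arm with a two-finger parallel gripper is mounted at the origin on a cart in front of the work surface, level with it; the furniture and walls round the work are solid. World frame = base frame: x ahead of the robot, y to its left, z up, the work surface at z = 0. Lengths are in m, angles in rad, forces in N, time in s.
With the tool pointing down it reaches from about 0.275 to 0.725 m from the base axis. Payload 5.6 kg.
Tool frame: the origin (TCP) lies at the very end of the fingers, on their centre line; the grasp point (between the pads) lies 19 mm behind it (manip.pinch_z is the distance from the TCP to the grasp point, in m); z points along the fingers, y is the line along which they close (so a half turn about z gives the same grasp; the last joint's range is limited). The gripper opens to 85 mm and grips with 20 to 120 N. Pads are 22 mm wide; open, the fingers measure 114 mm over their backs; the gripper's body (76 mm by 85 mm) begins 54 mm behind the grasp point. The pads swing forward as they close: fully open they stand 13 mm farther back than shut.
Start: joints at [1.546, 0.255, 0.108, 0, -1.424, -0.285], TCP at [0.168, 0.524, 0.231] pointing down, gripper open.
Joint ranges: [-2.95, 2.95], [-1.21, 1.97], [-1.09, 1.5], [-2.87, 1.71], [-2.94, -0.07], [-3.05, 3.05]. Speed limits (rad/s): [2.57, 2.57, 3.14, 3.14, 3.14, 3.14].

## Interface

Orientations are given as a unit quaternion [w, x, y, z].
In Python, from cell import manip, vision, spotter gives the robot as it stands.
- The arm moves only by the tool drive_tool, never from a script. Its argument "targets" is a list of rows, each a list of 7 numbers: the opening, from 0 (shut) to 1 (fully open), then the shift along the tool's x, y, z in cm, then the turn, a rotation vector about the tool's x, y, z in rad. In form: [[fingers, x, y, z, ax, ay, az], ...]. A call has 1 to 8 rows; each row shifts and turns the commanded pose from where the row before left it, along the tool's axes as they then stand; what a row does not reach is not made up. A row lasts 1/10 s, in which the tool goes at most 50 mm and 8.59 degrees, less where a joint would pass 70% of its speed; a pose out of reach is approached as far as the arm can. A call with a gripper value outside its range is refused whole. The fingers move at their own pace and stop on an object; "newtons" is the grip in N (left out, the last holds). Time passes only in rows, so rows that do not move let the fingers close. It gives the time, the measured TCP pose, the force, the opening and the grip force at its end, in the units of the state.
- manip.observe(): the state, without advancing time (a new reading comes with each control period).
- vision.camera(name): name is "side" or "top" or "wrist"; returns a dict with "pixels" (384x512x3 uint8, blue, green, red), "range_z" (384x512 float32, m along the optical axis (not along the pixel's ray), 0 where there is no reading), "fov_y" (degrees; the focal length in pixels is half the picture's height over the tangent of half this angle, whatever the lens; pixels are square), "cx", "cy" (the principal point, pixels), "rvec" (rotation vector, rad) and "tvec" (3), from world to camera coordinates, as OpenCV has them. Camera axes: x right, y down, z forward; pixel columns grow to the right and rows downward; lengths in m; the calibration is good to about 2 mm. A picture is of the moment at which its call begins.
- manip.sign_off(): hands the job in; it is judged then, once.
Trained networks look in a picture, given as the dict that the camera call returned (one of the last four; its "shot" number tells which), for a name from the list of things; names that differ only in an ending like _2 or _b are one class to them, and where a whole thing is asked for, a point or a joint stands for the part that bears it (a point fixed in the world has none). Each returns a list of dicts, best first, with "conf" (0 to 1); they miss things now and then, are a little off and sometimes report something else, mostly with a low value. They report only what shows in the picture. A call takes as long as a camera call.
- spotter.masks_of(picture, target): "pixels" (384x512 bool, what is visible of it) and "bbox" ([left, top, width, height] in pixels, round what is visible of it).
The state is a dict: "clock": time; "joint_positions": joint angles; "joint_velocities": joint speeds; "joint_torque": joint torques, N m; "eef_pos": TCP position; "orientation": TCP orientation; "ft_force": force on the tool from outside, world axes, zero at the start; "wrist_torque": the same for the moment, N m; "grip_width": finger opening in m; "finger_force": force on a finger pad.
Only numpy, scipy, OpenCV 4.12 (cv2) and the standard library are available. Lean on these libraries where they do the work, as an engineer would, in place of code of your own. Each camera call takes 0.05 s, during which the arm holds its last target. There are 200 camera calls.

## Task

Pick up the wire parts basket by its handle and hang it inside the rinse tank with its two hooks over the notched rail on the tank's near wall, then slide it along the rail until both hooks drop into the two notches, and let go. Do it gently, without banging or forcing the basket against the tank, and leave the other things on the bench alone.

Things in the scene. Friction and masses are not known exactly. Their poses are not given: they have to be found in the camera images.
- tank: Open rinse tank of bare aluminium sheet, fixed: 190 (x) x 284 (y) x 118 mm high, walls 4 mm. Origin: centre of underside; its -x wall faces the robot. Along that wall a dark steel rail stands up: 8 mm thick (tank x -96.5 to -88.5 mm), 224 mm long, top edge at 130 mm; it holds firm. Basket against tank or rail: at most 40 N; robot against tank: at most 40 N.
- rail_mid (a point): On the tank, over the middle of the near wall: mid-thickness and top height of the rail. x into the tank, y along the rail. In the rail's top are two notches, 80 mm apart, 21 mm wide (23 at the mouth), 6 mm deep, symmetric about the rail's own middle, which lies anywhere within 25 mm either side of this point along y: not measured, to be seen or felt.
- basket: Steel wire basket, 0.25 to 0.5 kg, 70 (x) x 110 (y) x 60 mm high, standing on the bench to the robot's right. Origin: centre of underside. On its -x side two strap hooks at y = +-40 mm, 16 mm wide along y, gap 13 mm (x -51 to -38), bend underside at z 80 mm, top 83, outer leg down to z 62. Hung, its axes lie along the tank's and its bottom stays above the tank floor.
- grip (a point): Middle of the basket's handle, 120 mm above the underside: a level black bar 70 mm long along the basket's x, 14 mm wide along y, 16 mm high, on a post at each end (58 mm clear between). Fingers from above, closing along y. Hanging freely it leans about 0.11 rad and jams if pushed along: hold it level and slide it under light pressure. Axes as the basket's.
- hook_left (a point): Underside of the bend of the basket's +y hook, mid-gap (basket x -44.5, y 40, z 80 mm). 124 mm above the bench when seated in a notch, 130 mm on the rail beside the notches.
- hook_right (a point): The same for the basket's -y hook (basket x -44.5, y -40, z 80 mm).
- box_yellow: Small yellow carton, 60 x 90 x 50 mm, bystander. Origin: centre of its underside.
- tape: Tape measure, 34 x 84 x 60 mm, bystander. Origin: centre of its underside.
- cutter_pliers: Pliers with red handles, 65 x 187 x 14 mm, lying flat, bystander. Origin: centre of its underside.
- bottle: Teal bottle with a white cap, 60 mm across, 190 mm high, bystander. Origin: centre of its underside.

How it is judged:
On the way, in this order (a step that is already met when the one before it is completed fails the run):
1. the basket is lifted clear of the bench (height (world z) of basket above 0.04 m), for 0.2 s.
2. the basket's hooks are over the rail, the basket inside the tank (x of hook_left in the frame of rail_mid between -0.012 and 0.012 m and x of hook_right in the frame of rail_mid between -0.012 and 0.012 m and height (world z) of each of hook_left, hook_right below 0.134 m and x of basket in the frame of tank above -0.07 m), for 0.1 s.
At the end, for the whole second after the job is handed in: The basket hangs at rest inside the tank, both hooks over the rail (within 12 mm of its middle plane) and down in the notches: the underside of each hook's bend 124 mm above the bench (120.5 to 126.5 mm), the basket within 0.17 rad of upright, nothing holding it (height (world z) of hook_left between 0.1205 and 0.1265 m and height (world z) of hook_right between 0.1205 and 0.1265 m and x of hook_left in the frame of rail_mid between -0.012 and 0.012 m and x of hook_right in the frame of rail_mid between -0.012 and 0.012 m and x of basket in the frame of tank between -0.07 and -0.02 m and angle between basket's own z axis and vertical below 0.17 rad and linear speed of basket below 0.01 m/s and angular speed of basket below 0.1 rad/s); the robot touches nothing.
It fails at once if the basket was banged or forced against the tank or its rail (over 40 N) (contact force between basket and tank above 40 N).
It fails at once if the robot pushed hard on the tank (over 40 N) (contact force between the arm and tank above 40 N).
It fails at once if a bystander was moved by more than 20 mm (distance of any of box_yellow, tape, cutter_pliers, bottle from where it was at the start of the episode above 0.02 m).
It also fails if it takes over 72 s, if anything falls off the work surface, if the arm or the gripper's body presses on something with over 40 N, if the wrist force passes 120 N, or if a joint passes its speed limit or range.

## Working session

There is one attempt and no reset: what is moved stays moved. The work goes in short steps, Python scripts to look and compute and a tool call to move; the robot and the scene stay as the last step left them, time stands still between calls to the robot, and variables do not carry over. Pictures are saved under pics/ and viewed, at most 10 in all, crops included, and the job is handed in when it is done.

Besides the shell and the picture viewer there is one more tool, called after "Request:" as name(argument=value, ...) on one line, values as JSON. drive_tool: Moves the arm, as the interface text tells. Its arguments: {"type":"object","properties":{"targets":{"type":"array"},"newtons":{"type":"number"}},"required":["targets"]}

```bash
mkdir -p pics; ls; cat > h.py <<'E'
import numpy as np, cv2
from cell import manip, vision, spotter
def cam(n): return vision.camera(n)
def pts(p, mask=None):
    z=p["range_z"]; H,W=z.shape
    f=H/2/np.tan(np.radians(p["fov_y"])/2)
    v,u=np.mgrid[:H,:W]
    c=np.stack([(u-p["cx"])/f*z,(v-p["cy"])/f*z,z],-1)
    R=cv2.Rodrigues(np.array(p["rvec"],float))[0]
    w=(c-np.array(p["tvec"],float).ravel())@R
    w[z==0]=np.nan
    return w
def proj(p,X):
    f=384/2/np.tan(np.radians(p["fov_y"])/2)
    R=cv2.Rodrigues(np.array(p["rvec"],float))[0]
    c=np.atleast_2d(X)@R.T+np.array(p["tvec"],float).ravel()
    return c[:,:2]/c[:,2:]*f+[p["cx"],p["cy"]]
E
python3 - <<'E'
from h import *
ims=[]
for n in ("top","side"):
    p=cam(n); ims.append(p["pixels"]); w=pts(p)
    np.savez(f"{n}.npz",**{k:p[k] for k in p})
    R=cv2.Rodrigues(np.array(p["rvec"],float))[0]; print(n,p["fov_y"],"pos",-R.T@np.array(p["tvec"]).ravel(),"fwd",R[2])
    for t in ("basket","tank","grip","box_yellow","tape","cutter_pliers","bottle"):
        for m in spotter.masks_of(p,t)[:2]:
            q=w[m["pixels"]]; q=q[~np.isnan(q[:,0])]
            print(t,round(m["conf"],2),m["bbox"],np.percentile(q,[2,50,98],axis=0).round(3).tolist() if len(q) else None)
for n,i in zip("ab",ims): cv2.imwrite(f"pics/{n}.png",i)
cv2.imwrite("pics/both.png",cv2.resize(np.vstack(ims),None,fx=.78,fy=.78))
print(manip.observe(), manip.pinch_z)
E
```

```text
pics
top 49.73255671022328 pos [ 0.4181728  -0.01334594  1.54439598] fwd [ 0.05996891  0.01728359 -0.9980506 ]
basket 0.94 [347.3, 203.2, 29.0, 22.9] [[0.408, -0.433, -0.002], [0.448, -0.381, 0.064], [0.482, -0.322, 0.134]]
tank 0.77 [122.6, 148.6, 90.4, 60.1] [[0.468, 0.171, 0.001], [0.568, 0.334, 0.01], [0.659, 0.465, 0.128]]
grip 0.72 [346.2, 201.7, 32.6, 25.5] [[0.404, -0.434, -0.003], [0.45, -0.373, 0.039], [0.488, -0.322, 0.133]]
box_yellow 0.7 [348.9, 154.4, 30.4, 23.3] [[0.575, -0.422, -0.0], [0.615, -0.373, 0.05], [0.66, -0.329, 0.058]]
tape 0.57 [325.2, 229.4, 24.6, 13.5] [[0.341, -0.321, 0.007], [0.359, -0.283, 0.056], [0.377, -0.254, 0.065]]
tape 0.39 [125.0, 144.6, 88.5, 64.3] [[0.466, 0.172, 0.001], [0.568, 0.332, 0.01], [0.659, 0.465, 0.128]]
cutter_pliers 0.74 [132.0, 230.9, 51.6, 15.4] [[0.31, 0.278, -0.0], [0.351, 0.361, 0.013], [0.369, 0.451, 0.019]]
bottle 0.52 [234.1, 135.6, 17.7, 21.3] [[0.647, 0.027, 0.028], [0.664, 0.05, 0.142], [0.691, 0.076, 0.194]]
side 49.69697929973436 pos [ 0.96462929 -0.55392753  1.37134319] fwd [-0.30545604  0.37013963 -0.87732164]
bas
[... 807 characters left out ...]
array([ 1.54562652e+00,  2.55074224e-01,  1.08182411e-01, -1.34223563e-05,
       -1.42389961e+00, -2.84587393e-01]), 'joint_velocities': array([-0.00066236, -0.0003716 ,  0.00073686,  0.00087929, -0.00020691,
        0.00096488]), 'joint_torque': array([ 4.29310139e-04, -3.86357796e+01,  2.38057011e+01,  5.36770150e+00,
       -6.28866146e-04, -9.20119341e-07]), 'eef_pos': array([0.16763119, 0.52381387, 0.23128773]), 'orientation': array([-1.57121649e-06,  9.88030113e-01, -1.54261126e-01, -6.90009473e-06]), 'ft_force': array([ 0.22598395, -0.76397838,  0.14752791]), 'wrist_torque': array([-0.02366641, -0.01930869, -0.01698857]), 'finger_force': 0.0, 'grip_width': 0.08560572087811848} 0.0187
```

View pics/both.png

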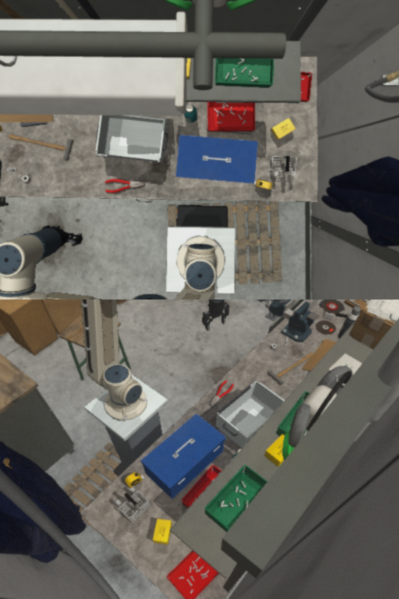

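The top view shows the tank at about (130,137), the basket at (283,175), and a blue toolbox between them at (217,158). Next I'll measure the details.

```bash
python3 - <<'E'
from h import *
crops=[]
for n,b in (("top",[340,195,45,38]),("side",[145,232,55,60]),("top",[115,140,105,75]),("side",[272,98,100,98])):
    p=dict(np.load(n+".npz")); x,y,ww,hh=b
    crops.append(cv2.resize(p["pixels"][y:y+hh,x:x+ww],(400,300),interpolation=cv2.INTER_CUBIC))
cv2.imwrite("pics/crop.png",np.vstack([np.hstack(crops[:2]),np.hstack(crops[2:])]))
for n in("top","side"):
    p=dict(np.load(n+".npz")); w=pts(p); 
    def box(x0,x1,y0,y1,z0,z1): 
        m=(w[...,0]>x0)&(w[...,0]<x1)&(w[...,1]>y0)&(w[...,1]<y1)&(w[...,2]>z0)&(w[...,2]<z1); return w[m],m
    q,m=box(.38,.52,-.45,-.30,.105,.16)
    print(n,"handle",len(q)); 
    dark=p["pixels"][m].max(1)
    for a,d in sorted(zip(q.round(3).tolist(),dark.tolist())): print(a,d, end=";")
    q,m=box(.38,.52,-.45,-.30,.04,.105); r=cv2.minAreaRect(q[:,:2].astype(np.float32)*1000); print("\nbasket rect",len(q),r)
    q,m=box(.44,.70,.15,.49,.10,.15); r=cv2.minAreaRect(q[:,:2].astype(np.float32)*1000); print("tank rim rect",len(q),r, np.percentile(q[:,2],[5,50,95]))
    q,m=box(.40,.55,.15,.49,.122,.15); 
    if len(q)>5: print("rail",len(q),cv2.minAreaRect(q[:,:2].astype(np.float32)*1000),np.median(q,0))
    # heights map
    for y0 in np.arange(-.45,.5,.1):
        print(round(y0,2),[float(np.nanmax(np.append(box(x0,x0+.1,y0,y0+.1,-.1,1.2)[0][:,2],-1)).round(2)) for x0 in np.arange(.2,.8,.1)])
E
```

```text
top handle 102
[0.418, -0.379, 0.112] 85;[0.418, -0.379, 0.124] 91;[0.421, -0.382, 0.125] 75;[0.421, -0.377, 0.132] 54;[0.421, -0.374, 0.132] 47;[0.421, -0.37, 0.131] 48;[0.421, -0.369, 0.111] 67;[0.421, -0.369, 0.123] 56;[0.424, -0.375, 0.127] 23;[0.424, -0.371, 0.13] 26;[0.424, -0.369, 0.123] 44;[0.425, -0.381, 0.131] 54;[0.425, -0.378, 0.129] 28;[0.428, -0.381, 0.128] 60;[0.428, -0.379, 0.126] 23;[0.428, -0.375, 0.127] 20;[0.428, -0.371, 0.127] 22;[0.428, -0.369, 0.124] 44;[0.431, -0.381, 0.129] 63;[0.431, -0.378, 0.127] 24;[0.431, -0.375, 0.127] 19;[0.431, -0.371, 0.128] 22;[0.431, -0.369, 0.124] 40;[0.435, -0.382, 0.126] 59;[0.435, -0.378, 0.128] 23;[0.435, -0.373, 0.134] 20;[0.435, -0.371, 0.13] 21;[0.435, -0.369, 0.124] 39;[0.438, -0.382, 0.125] 52;[0.438, -0.378, 0.13] 22;[0.438, -0.373, 0.134] 18;[0.438, -0.372, 0.127] 24;[0.438, -0.37, 0.121] 45;[0.441, -0.379, 0.138] 53;[0.441, -0.374, 0.132] 19;[0.441, -0.371, 0.128] 26;[0.441, -0.369, 0.124] 55;[0.442, -0.379, 0.127] 22;[0.445, -0.38, 0.133] 57;[0.445, -0.378, 0.127] 22;[0.445, -0.374, 0.13] 19;[0.445, -0.371, 0.129] 31;
[... 5409 characters left out ...]
17494201660156), 84.01811218261719) [0.10187032 0.11826448 0.13014511]
rail 156 ((494.13848876953125, 320.85260009765625), (92.76519012451172, 295.96746826171875), 3.396613121032715) [0.47134662 0.29296545 0.12786599]
-0.45 [0.01, 0.08, 0.14, 0.06, 0.28, 0.28, 0.28]
-0.35 [0.01, 0.07, 0.09, 0.05, 0.28, 0.33, 0.33]
-0.25 [0.0, 0.15, 0.15, 0.15, 0.28, 0.33, 0.29]
-0.15 [0.01, 0.15, 0.17, 0.15, 0.28, 0.33, 0.86]
-0.05 [0.01, 0.14, 0.17, 0.15, 0.28, 0.33, 0.86]
0.05 [0.01, 0.14, 0.15, 0.14, 0.28, 0.33, 0.81]
0.15 [0.01, 0.01, 0.14, 0.13, 0.28, 0.33, 0.3]
0.25 [0.01, 0.02, 0.13, 0.01, 0.28, 0.33, 0.82]
0.35 [0.01, 0.02, 0.13, 0.03, 0.28, 0.33, -1.0]
0.45 [0.43, 0.01, 0.12, 0.13, 0.28, 0.34, -1.0]
```

View pics/crop.png

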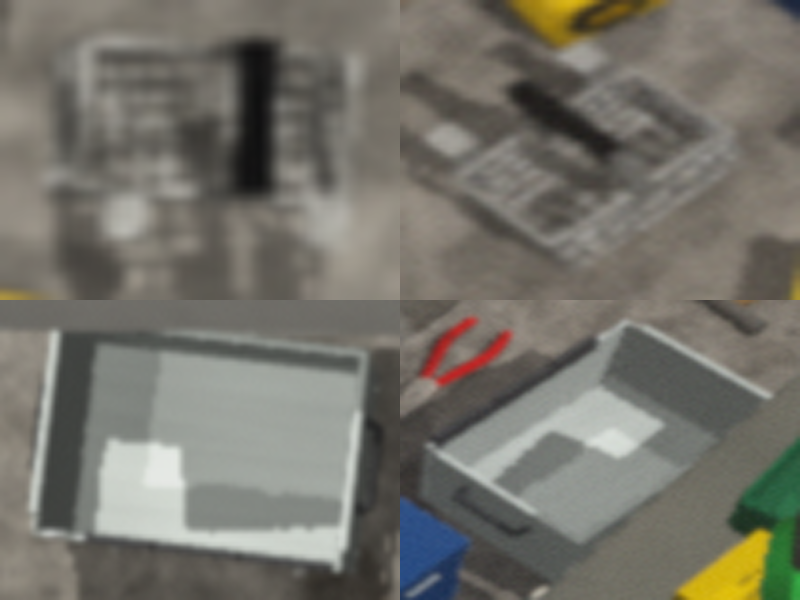

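```bash
cat >> h.py <<'E'
from scipy.spatial.transform import Rotation as Ro
def tool():
    s=manip.observe(); q=s["orientation"]; return np.array(s["eef_pos"]),Ro.from_quat([q[1],q[2],q[3],q[0]]),s
def goto(X,yaw=None):
    t,R,s=tool(); d=R.inv().apply(np.array(X)-t)*100
    x=R.as_matrix()[:,0]; cur=np.arctan2(x[1],x[0])
    print("shift cm",d.round(2),"az",None if yaw is None else round(-(yaw-cur),4),"yaw",cur.round(4),"tilt",R.as_matrix()[:2,2].round(4),"t",t.round(4),"clk",s["clock"])
E
python3 - <<'E'
from h import *
p=cam("wrist"); t,R,s=tool()
C=cv2.Rodrigues(np.array(p["rvec"],float))[0]; pos=-C.T@np.array(p["tvec"]).ravel()
print(p["fov_y"],p["cx"],p["cy"],"cam in tool",R.inv().apply(pos-t),"axes in tool",(R.inv().as_matrix()@C.T).round(3).tolist())
goto([.40,.32,.33],-.096)
cv2.imwrite("pics/w0.png",p["pixels"])
E
```

```text
66.13060944199773 257.37249446546707 189.19107791737704 cam in tool [ 0.07061878  0.00086112 -0.14183605] axes in tool [[-0.0, -0.961, -0.276], [1.0, -0.001, 0.001], [-0.001, -0.276, 0.961]]
shift cm [28.34 12.33 -9.87] az -0.2138 yaw -0.3098 tilt [-0. -0.] t [0.1676 0.5238 0.2313] clk 0.85
```

Request:
drive_tool(targets=[[1,0,0,-2,0,0,-0.107],[1,0,0,-2.5,0,0,-0.107]])

```text
clock: 1.05
eef_pos: [0.1675, 0.5231, 0.2758]
orientation: [0.001, 0.999, -0.046, -0.0]
ft_force: [0.6, 1.1, 0.1]
grip_width: 0.0854
finger_force: 0.0
```

```bash
python3 -c "
from h import *
goto([.46,.315,.28],-.096)"
```

```text
shift cm [31.03 18.06 -0.37] az 0.0045 yaw -0.0915 tilt [-0.0003 -0.0029] t [0.1675 0.5231 0.2758] clk 1.05
```

Request:
drive_tool(targets=[[1,3.9,2.25,0,0,0,0],[1,3.9,2.25,0,0,0,0],[1,3.9,2.25,0,0,0,0],[1,3.9,2.25,0,0,0,0],[1,3.9,2.25,0,0,0,0],[1,3.9,2.25,0,0,0,0],[1,3.9,2.25,0,0,0,0],[1,3.9,2.25,0,0,0,0]])

```text
clock: 1.85
eef_pos: [0.4623, 0.3135, 0.2765]
orientation: [-0.0, 0.999, -0.048, 0.0]
ft_force: [1.0, 2.2, 0.0]
grip_width: 0.0857
finger_force: 0.0
```

Request:
drive_tool(targets=[[1,0,0,0,0,0,0],[1,0,0,0,0,0,0]])

```text
clock: 2.05
eef_pos: [0.4617, 0.314, 0.2759]
orientation: [0.0, 0.999, -0.049, -0.0]
ft_force: [-0.5, 0.1, 0.6]
grip_width: 0.0855
finger_force: 0.0
```

```bash
cat > rail.py <<'E'
from h import *
import sys
p=cam("wrist"); w=pts(p); np.savez(sys.argv[1]+".npz",**p,w=w)
goto([.46,.315,.28],-.096)
cv2.imwrite(f"pics/{sys.argv[1]}.png",p["pixels"])
g=p["pixels"].max(2)
m=(w[...,0]>.42)&(w[...,0]<.52)&(w[...,1]>.15)&(w[...,1]<.49)&(w[...,2]>.115)&(w[...,2]<.14)&(g<90)
q=w[m]; print(len(q)); 
r=cv2.fitLine(q[:,:2].astype(np.float32),cv2.DIST_HUBER,0,.01,.01).ravel(); print("rail line",r, np.percentile(q[:,2],[5,25,50,75,95]).round(4))
d=r[:2]*np.sign(r[1]); s=(q[:,:2]-r[2:])@d; c=(q[:,:2]-r[2:])@np.array([d[1],-d[0]])
print("s range",s.min(),s.max(),"c range",np.percentile(c,[2,98]))
for a in np.arange(s.min(),s.max(),.004):
    k=(s>=a)&(s<a+.004); 
    if k.any(): print(round(a,3),k.sum(),q[k,2].max().round(4),np.median(q[k,2]).round(4),end=" | ")
E
python3 rail.py w1
```

```text
shift cm [-0.1  -0.02 -0.39] az -0.0006 yaw -0.0966 tilt [-0.0003  0.    ] t [0.461  0.3147 0.2761] clk 2.1
1682
rail line [0.09085395 0.9958642  0.47369334 0.32805163] [0.1173 0.1232 0.1283 0.1294 0.1302]
s range -0.1344856897435954 0.13761915716842896 c range [-0.00681473  0.00240918]
-0.134 13 0.1294 0.1221 | -0.13 30 0.1307 0.1284 | -0.126 28 0.1305 0.1288 | -0.122 30 0.1304 0.1292 | -0.118 32 0.1308 0.1287 | -0.114 35 0.1311 0.1292 | -0.11 30 0.1303 0.1291 | -0.106 26 0.1301 0.1286 | -0.102 29 0.1311 0.1284 | -0.098 28 0.1307 0.1287 | -0.094 34 0.1311 0.129 | -0.09 31 0.131 0.1284 | -0.086 28 0.1308 0.1289 | -0.082 31 0.1311 0.129 | -0.078 30 0.1309 0.1291 | -0.074 42 0.1299 0.1249 | -0.07 16 0.1242 0.1229 | -0.066 13 0.1244 0.1232 | -0.062 17 0.1247 0.1227 | -0.058 18 0.1246 0.123 | -0.054 22 0.1284 0.123 | -0.05 20 0.1297 0.1277 | -0.046 20 0.1296 0.128 | -0.042 17 0.1303 0.1272 | -0.038 18 0.1299 0.128 | -0.034 24 0.1302 0.1279 | -0.03 23 0.1299 0.1284 | -0.026 23 0.1311 0.1279 | -0.022 23 0.1303 0.1282 | -0.018 23 0.1303 0.1282 | -0.014 29 0.1305 0.1287 | -0.01 34 0.1305 0.1289 | -0.006 32 0.1314 0.129 | -0.002 33 0.1304 0.1288 | 0.002 35 0.1305 0.1291 | 0.006 29 0.13 0.1241 | 0.01 30 0.1247 0.1234 | 0.014 29 0.1248 0.1235 | 0.018 31 0.1248 0.1233 | 0.022 33 0.1251 0.1233 | 0.026 43 0.1293 0.1241 | 0.03 37 0.1306 0.1289 | 0.034 34 0.1304 0.1289 | 0.038 40 0.1306 0.1289 | 0.042 38 0.1304 0.1285 | 0.046 40 0.1305 0.1292 | 0.05 39 0.1307 0.1291 | 0.054 39 0.1305 0.1285 | 0.058 38 0.1299 0.1287 | 0.062 37 0.1309 0.1293 | 0.066 39 0.1301 0.129 | 0.07 36 0.1301 0.1287 | 0.074 39 0.1307 0.1288 | 0.078 40 0.1301 0.1287 | 0.082 36 0.1302 0.1292 | 0.086 21 0.1302 0.1289 | 0.134 16 0.1176 0.116 | 0.138 1 0.115 0.115 |
```

View pics/w1.png

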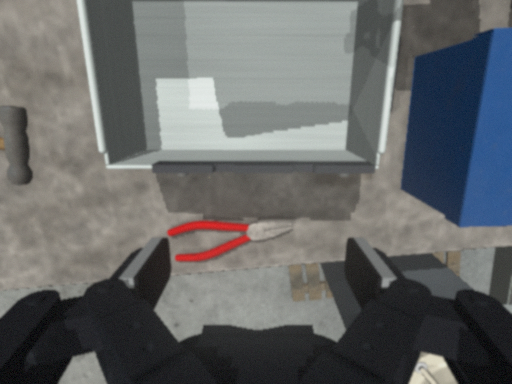

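```bash
python3 - <<'E'
from h import *
p=np.load("w1.npz"); w=p["w"]; g=p["pixels"].max(2)
m=(w[...,0]>.42)&(w[...,0]<.52)&(w[...,1]>.19)&(w[...,1]<.43)&(w[...,2]>.1265)&(w[...,2]<.14)&(g<90)
q=w[m]; r=cv2.fitLine(q[:,:2].astype(np.float32),cv2.DIST_HUBER,0,.01,.01).ravel(); d=r[:2]*np.sign(r[1])
n=np.array([d[1],-d[0]]); c=(q[:,:2]-r[2:])@n; print(r,np.percentile(c,[1,5,50,95,99]),len(q))
mid=np.array([.4716,.3056]); mid=mid+n*((r[2:]-mid)@n); print("rail mid",mid,"yaw",np.arctan2(n[1],n[0]))
# tank rim
m=(w[...,2]>.105)&(w[...,2]<.135)&(w[...,0]>.44)&(w[...,0]<.6)&(w[...,1]>.12)&(w[...,1]<.5)
q=w[m]; a=(q[:,:2]-mid)@d; b=(q[:,:2]-mid)@n
print("along-rail extent at b in .02-.1",[ (a[(b>.0)&(b<.1)]).min(),(a[(b>0)&(b<.1)]).max()])
goto([.454,-.376,.30],-.06)
E
```

```text
[0.09324428 0.99564326 0.46750388 0.2797016 ] [-0.00524852 -0.00427336  0.00034648  0.00339609  0.00384416] 1036
rail mid [0.46994385 0.3057551 ] yaw -0.09337992
along-rail extent at b in .02-.1 [np.float64(-0.12473550896234083), np.float64(0.16732575789560591)]
shift cm [ 5.96 68.82 -2.39] az -0.0366 yaw -0.0966 tilt [-0.0003  0.    ] t [0.461  0.3147 0.2761] clk 2.1
```

Request:
drive_tool(targets=[[1,0.4,4.6,-0.3,0,0,0],[1,0.4,4.6,-0.3,0,0,0],[1,0.4,4.6,-0.3,0,0,0],[1,0.4,4.6,-0.3,0,0,0],[1,0.4,4.6,-0.3,0,0,0],[1,0.4,4.6,-0.3,0,0,0],[1,0.4,4.6,-0.3,0,0,0],[1,0.4,4.6,-0.3,0,0,0]])

```text
clock: 2.9
eef_pos: [0.4571, -0.055, 0.301]
orientation: [-0.0, 0.999, -0.046, 0.001]
ft_force: [0.8, 0.1, 0.7]
grip_width: 0.0856
finger_force: 0.0
```

Request:
drive_tool(targets=[[1,0.4,4.6,0,0,0,0],[1,0.4,4.6,0,0,0,0],[1,0.4,4.6,0,0,0,0],[1,0.4,4.6,0,0,0,0],[1,0.4,4.6,0,0,0,0],[1,0.4,4.6,0,0,0,0],[1,0.2,4.4,0,0,0,-0.037],[1,0,0,0,0,0,0]])

```text
clock: 3.7
eef_pos: [0.4526, -0.3784, 0.2986]
orientation: [-0.0, 1.0, -0.03, -0.001]
ft_force: [1.0, 0.1, -0.2]
grip_width: 0.0854
finger_force: 0.0
```

Request:
drive_tool(targets=[[1,0,0,0,0,0,0],[1,0,0,0,0,0,0]])

```text
clock: 3.9
eef_pos: [0.4535, -0.3743, 0.3007]
orientation: [0.0, 1.0, -0.029, 0.0]
ft_force: [-0.2, 0.4, -0.4]
grip_width: 0.0853
finger_force: 0.0
```

```bash
cat > bask.py <<'E'
from h import *
import sys
p=cam("wrist"); w=pts(p); np.savez(sys.argv[1]+".npz",**p,w=w)
cv2.imwrite(f"pics/{sys.argv[1]}.png",p["pixels"])
g=p["pixels"].max(2).astype(int)
m=(w[...,0]>.39)&(w[...,0]<.52)&(w[...,1]>-.42)&(w[...,1]<-.33)&(w[...,2]>.122)&(w[...,2]<.14)&(g<70)
q=w[m]; r=cv2.minAreaRect(q[:,:2].astype(np.float32)*1000); print("bar",len(q),r,np.percentile(q[:,2],[5,50,95]))
l=cv2.fitLine(q[:,:2].astype(np.float32),cv2.DIST_HUBER,0,.01,.01).ravel(); print("yaw",np.arctan(l[1]/l[0]),l[2:],"x range",np.percentile(q[:,0],[0,1,99,100]),np.percentile(q[:,1],[0,1,99,100]))
# hooks
m=(w[...,0]>.38)&(w[...,0]<.43)&(w[...,1]>-.45)&(w[...,1]<-.30)&(w[...,2]>.074)&(w[...,2]<.1)
q=w[m]
for k in (q[:,1]>-.376,q[:,1]<-.376):
    if k.sum(): print("hook",k.sum(),np.percentile(q[k],[3,50,97],axis=0).round(4).tolist())
goto([.454,-.376,.30],-.06)
E
python3 bask.py w2
```

```text
bar 631 ((455.0225830078125, -377.8871154785156), (12.759289741516113, 64.98517608642578), 87.54132843017578) [0.12595641 0.12725473 0.1284571 ]
yaw -0.05079182 [ 0.4565473 -0.3777615] x range [0.42244935 0.42341209 0.48722513 0.48771127] [-0.38527224 -0.38455894 -0.37130739 -0.37022341]
hook 198 [[0.4038, -0.3434, 0.0773], [0.4135, -0.3358, 0.0822], [0.4218, -0.3279, 0.0837]]
hook 200 [[0.3996, -0.4226, 0.0753], [0.4092, -0.415, 0.0822], [0.4177, -0.4074, 0.0838]]
shift cm [0.06 0.19 0.09] az 0.0033 yaw -0.0567 tilt [ 0.001  -0.0003] t [ 0.4535 -0.3741  0.3009] clk 3.95
```

View pics/w2.png

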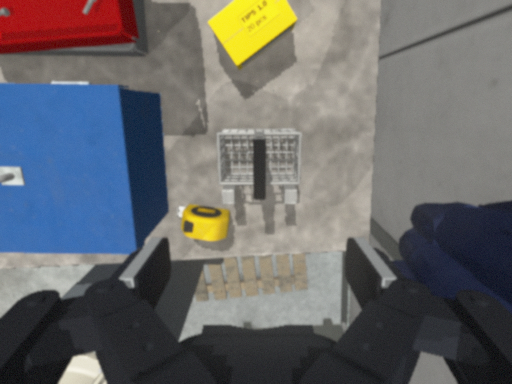

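```bash
python3 -c "
from h import *
goto([.455,-.378,.101],-.05)"
```

```text
shift cm [ 0.15  0.37 19.99] az -0.0067 yaw -0.0567 tilt [ 0.001  -0.0003] t [ 0.4535 -0.3741  0.3009] clk 3.95
```

Request:
drive_tool(targets=[[1,0.1,0.3,3.5,0,0,-0.006],[1,0.05,0.07,4,0,0,0],[1,0,0,4,0,0,0],[1,0,0,4,0,0,0],[1,0,0,3,0,0,0],[1,0,0,1.5,0,0,0],[1,0,0,0,0,0,0]])

```text
clock: 4.65
eef_pos: [0.4534, -0.3772, 0.0983]
orientation: [-0.001, 1.0, -0.026, -0.002]
ft_force: [-1.1, 0.5, 0.2]
grip_width: 0.0855
finger_force: 0.0
```

Request:
drive_tool(targets=[[0,0,0,0,0,0,0],[0,0,0,0,0,0,0],[0,0,0,0,0,0,0],[0,0,0,0,0,0,0],[0,0,0,0,0,0,0],[0,0,0,0,0,0,0],[0,0,0,0,0,0,0],[0,0,0,0,0,0,0]], newtons=70)

```text
clock: 5.45
eef_pos: [0.4544, -0.3792, 0.1005]
orientation: [-0.0, 1.0, -0.026, 0.0]
ft_force: [0.1, 3.1, 2.9]
grip_width: 0.0129
finger_force: 69.5
```

Request:
drive_tool(targets=[[0,0,0,0,0,0,0],[0,0,0,0,0,0,0],[0,0,0,-0.5,0,0,0],[0,0,0,-0.5,0,0,0],[0,0,0,-1,0,0,0],[0,0,0,-1,0,0,0],[0,0,0,0,0,0,0],[0,0,0,0,0,0,0]])

```text
clock: 6.25
eef_pos: [0.4544, -0.3794, 0.1306]
orientation: [0.0, 1.0, -0.026, 0.0]
ft_force: [0.2, 0.5, -4.2]
grip_width: 0.0129
finger_force: 68.5
```

```bash
python3 -c "
from h import *
goto([.455,-.378,.101],-.05)
s=manip.observe(); print(s)"
```

```text
shift cm [ 0.05 -0.15  2.96] az -0.003 yaw -0.053 tilt [ 0.0009 -0.0002] t [ 0.4544 -0.3794  0.1306] clk 6.25
{'clock': 6.25, 'joint_positions': array([-4.31992915e-01,  3.83839481e-01,  3.16948028e-02, -2.30140854e-04,
       -1.21778943e+00,  1.94990593e+00]), 'joint_velocities': array([ 0.00074821,  0.01064759, -0.01824282, -0.00522414,  0.0006717 ,
       -0.00021897]), 'joint_torque': array([-3.44827340e-02, -4.77113235e+01,  2.47007614e+01,  5.86588249e+00,
       -9.46024484e-04,  2.39656865e-04]), 'eef_pos': array([ 0.45438496, -0.37942053,  0.13063676]), 'orientation': array([ 7.08513595e-05,  9.99649290e-01, -2.64782932e-02,  4.38745634e-04]), 'ft_force': array([ 0.21547718,  0.5053181 , -4.21368906]), 'wrist_torque': array([-0.00642405,  0.01088434,  0.03768513]), 'finger_force': 68.49353313446045, 'grip_width': 0.012867227865275435}
```

Request:
drive_tool(targets=[[0,0,0,-1.5,0,0,0],[0,0,0,-2.5,0,0,0],[0,0,0,-3,0,0,0],[0,0,0,-3,0,0,0],[0,0,0,-3,0,0,0],[0,0,0,-3,0,0,0],[0,0,0,-2,0,0,0],[0,0,0,-1,0,0,0]])

```text
clock: 7.05
eef_pos: [0.4545, -0.3796, 0.3221]
orientation: [0.001, 1.0, -0.026, 0.001]
ft_force: [0.6, -0.3, -5.0]
grip_width: 0.0129
finger_force: 68.7
```

```bash
cat >> h.py <<'E'
MID=np.array([.4695,.3058]); YAW=-.0934
def tgt(s,z,c=0):
    n=np.array([np.cos(YAW),np.sin(YAW)]); d=np.array([-n[1],n[0]])
    return [*(MID+n*(.0445+c)+d*s),z]
E
python3 -c "
from h import *
goto(tgt(.025,.32),YAW)"
```

```text
shift cm [  2.42 -70.84   0.12] az 0.0406 yaw -0.0528 tilt [ 0.0022 -0.0014] t [ 0.4545 -0.3796  0.3221] clk 7.05
```

Request:
drive_tool(targets=[[0,0,-1.5,0,0,0,0],[0,0.3,-3,0,0,0,0],[0,0.3,-4,0,0,0,0],[0,0.3,-4,0,0,0,0],[0,0.3,-4,0,0,0,0],[0,0.3,-4,0,0,0,0],[0,0.3,-4,0,0,0,0],[0,0.3,-4,0,0,0,0]])

```text
clock: 7.85
eef_pos: [0.4893, -0.0935, 0.3188]
orientation: [-0.0, 1.0, -0.026, -0.001]
ft_force: [0.9, -0.6, -3.7]
grip_width: 0.0131
finger_force: 68.7
```

Request:
drive_tool(targets=[[0,0,-4,0,0,0,0],[0,0,-4,0,0,0,0],[0,0,-4,0,0,0,0],[0,0,-4,0,0,0,0],[0,0,-4,0,0,0,0],[0,0,-4,0,0,0,0],[0,0,-4,0,0,0,0],[0,0,-4,0,0,0,0]])

```text
clock: 8.65
eef_pos: [0.5058, 0.2255, 0.3187]
orientation: [0.001, 1.0, -0.026, -0.001]
ft_force: [0.8, 0.1, -5.5]
grip_width: 0.0128
finger_force: 68.7
```

Request:
drive_tool(targets=[[0,0,-4,0,0,0,0],[0,0,-3,0,0,0,0],[0,0,-2,0,0,0,0],[0,0,-1,0,0,0,0.02],[0,0,0,0,0,0,0.02],[0,0,0,0,0,0,0],[0,0,0,0,0,0,0]])

```text
clock: 9.35
eef_pos: [0.5121, 0.3228, 0.3201]
orientation: [0.0, 0.999, -0.046, -0.0]
ft_force: [0.8, 0.2, -4.4]
grip_width: 0.0126
finger_force: 68.7
```

```bash
python3 -c "
from h import *
goto(tgt(.025,.205),YAW)
p=cam('wrist'); w=pts(p); np.savez('w3.npz',**p,w=w); cv2.imwrite('pics/w3.png',p['pixels'])
print(manip.observe()['wrist_torque'])"
```

```text
shift cm [ 0.37 -0.42 11.51] az 0.0005 yaw -0.0929 tilt [-0.0004 -0.0005] t [0.5121 0.3228 0.3201] clk 9.35
[ 0.00198588 -0.05682294 -0.02090866]
```

View pics/w3.png

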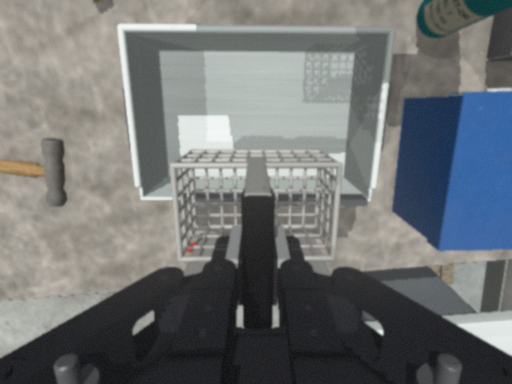

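```bash
python3 - <<'E'
from h import *
R=Ro.from_euler("z",-.0929)
p=np.load("w3.npz"); w=(p["w"]-[.5121,.3228,.3201])@R.as_matrix()
m=(w[...,0]>0)&(w[...,0]<.06)&(abs(w[...,1])<.08)&(w[...,2]>-.05)&(w[...,2]<-.034)
q=w[m]; print(len(q),np.percentile(q,[1,50,99],axis=0).round(4).tolist())
e=q[q[:,0]>.028]; print("front edge z",np.polyfit(e[:,1],e[:,2],1),"x",np.polyfit(e[:,1],e[:,0],1), e[:,0].max())
R=Ro.from_euler("z",-.0508)
p=np.load("w2.npz"); w=(p["w"]-[.455,-.3779,.101])@R.as_matrix()
m=(w[...,0]>0)&(w[...,0]<.06)&(abs(w[...,1])<.08)&(w[...,2]>-.05)&(w[...,2]<-.034)
q=w[m]; print(len(q),np.percentile(q,[1,50,99],axis=0).round(4).tolist())
e=q[q[:,0]>.028]; print("front edge z",np.polyfit(e[:,1],e[:,2],1),"x",np.polyfit(e[:,1],e[:,0],1), e[:,0].max())
E
```

```text
1722 [[0.0008, -0.0549, -0.0492], [0.0325, -0.0023, -0.0411], [0.0354, 0.054, -0.0372]]
front edge z [ 0.01075576 -0.04124019] x [-0.00123394  0.03343496] 0.0355571562211077
397 [[0.0011, -0.0545, -0.0456], [0.0311, -0.0079, -0.042], [0.0344, 0.0547, -0.0401]]
front edge z [ 0.00300305 -0.04216983] x [-0.0003094   0.03232419] 0.034549160031782954
```

Request:
drive_tool(targets=[[0,0.2,-0.3,1,0,0,0],[0,0.1,-0.12,2,0,0,0],[0,0,0,2.5,0,0,0],[0,0,0,2.5,0,0,0],[0,0,0,2,0,0,0],[0,0,0,1,0,0,0],[0,0,0,0.5,0,0,0],[0,0,0,0,0,0,0]])

```text
clock: 10.2
eef_pos: [0.5158, 0.3273, 0.2052]
orientation: [0.0, 0.999, -0.046, -0.0]
ft_force: [-0.1, -0.7, -4.1]
grip_width: 0.0125
finger_force: 68.7
```

```bash
python3 - <<'E'
from h import *
goto(tgt(.025,.150,-.0007),YAW)
p=cam("side"); np.savez("s4.npz",**p); print(proj(p,[[*tgt(.025,.13,-.0445)]]))
a=p["pixels"][100:190,270:380]
p=cam("top"); b=p["pixels"][140:215,115:220]
cv2.imwrite("pics/c4.png",np.hstack([cv2.resize(a,(400,330),interpolation=cv2.INTER_CUBIC),cv2.resize(b,(400,330),interpolation=cv2.INTER_CUBIC)]))
E
```

```text
shift cm [-0.03  0.07  5.52] az 0.0005 yaw -0.0929 tilt [-0.0001 -0.0002] t [0.5158 0.3273 0.2052] clk 10.2
[[305.31091587 122.1634491 ]]
```

View pics/c4.png

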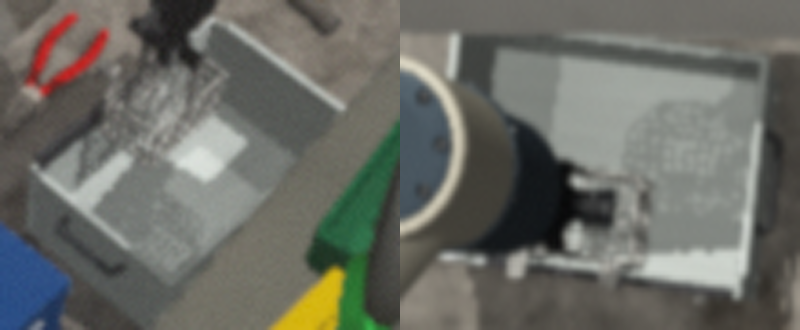

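Request:
drive_tool(targets=[[0,0,0.07,1,0,0,0],[0,0,0,1,0,0,0],[0,0,0,0.8,0,0,0],[0,0,0,0.4,0,0,0],[0,0,0,0.3,0,0,0],[0,0,0,0.3,0,0,0],[0,0,0,0.3,0,0,0],[0,0,0,0,0,0,0]])

```text
clock: 11.1
eef_pos: [0.5156, 0.3267, 0.1639]
orientation: [0.0, 0.999, -0.046, -0.0]
ft_force: [-0.8, 0.1, -4.5]
grip_width: 0.0129
finger_force: 68.7
```

Request:
drive_tool(targets=[[0,0,0,0.3,0,0,0],[0,0,0,0.3,0,0,0],[0,0,0,0.3,0,0,0],[0,0,0,0.15,0,0,0],[0,0,0,0.1,0,0,0],[0,0,0,0,0,0,0]])

```text
clock: 11.7
eef_pos: [0.5157, 0.3267, 0.1526]
orientation: [0.0, 0.999, -0.046, -0.0]
ft_force: [-0.6, -0.9, -3.3]
grip_width: 0.0129
finger_force: 68.8
```

Request:
drive_tool(targets=[[0,0,0,0.1,0,0,0],[0,0,0,0,0,0,0]])

```text
clock: 11.9
eef_pos: [0.5157, 0.3268, 0.1517]
orientation: [0.0, 0.999, -0.046, -0.0]
ft_force: [0.2, -0.3, -3.5]
grip_width: 0.0128
finger_force: 68.8
```

Request:
drive_tool(targets=[[0,0,0,0.05,0,0,0],[0,0,0,0,0,0,0]])

```text
clock: 12.1
eef_pos: [0.5157, 0.3267, 0.1513]
orientation: [-0.0, 0.999, -0.046, -0.0]
ft_force: [-0.1, -0.5, -4.0]
grip_width: 0.0123
finger_force: 68.8
```

Request:
drive_tool(targets=[[0,0,0,0.05,0,0,0],[0,0,0,0,0,0,0]])

```text
clock: 12.3
eef_pos: [0.5157, 0.3267, 0.1507]
orientation: [0.0, 0.999, -0.046, -0.0]
ft_force: [0.0, -0.6, -4.1]
grip_width: 0.0126
finger_force: 68.8
```

Request:
drive_tool(targets=[[0,0,0,0.05,0,0,0],[0,0,0,0,0,0,0]])

```text
clock: 12.5
eef_pos: [0.5158, 0.3268, 0.1504]
orientation: [-0.0, 0.999, -0.046, 0.0]
ft_force: [-0.2, 0.4, -4.0]
grip_width: 0.0129
finger_force: 68.9
```

Request:
drive_tool(targets=[[0,0,0,0.05,0,0,0],[0,0,0,0,0,0,0]])

```text
clock: 12.7
eef_pos: [0.5159, 0.3268, 0.1501]
orientation: [-0.0, 0.999, -0.046, 0.0]
ft_force: [0.2, 0.1, -2.0]
grip_width: 0.013
finger_force: 69.1
```

Request:
drive_tool(targets=[[0,0,0,0.05,0,0,0],[0,0,0,0,0,0,0]])

```text
clock: 12.9
eef_pos: [0.516, 0.3269, 0.1499]
orientation: [-0.0, 0.999, -0.046, 0.0]
ft_force: [-0.1, 0.3, 0.4]
grip_width: 0.0126
finger_force: 69.4
```

```bash
python3 -c "
from h import *
goto(tgt(.0,.144,-.0007),YAW)
print(manip.observe()['wrist_torque'],manip.observe()['ft_force'])"
```

```text
shift cm [-0.05  2.54  0.59] az 0.0008 yaw -0.0926 tilt [0.0009 0.0005] t [0.516  0.3269 0.1499] clk 12.9
[-0.05664315  0.20107712 -0.011545  ] [-0.10646599  0.32509618  0.43050595]
```

Light contact, about 4.5 N of support. Now sliding toward the notches.

Request:
drive_tool(targets=[[0,0,0.2,0,0,0,0],[0,0,0.3,0,0,0,0],[0,0,0.3,0,0,0,0],[0,0,0.3,0,0,0,0],[0,0,0.3,0,0,0,0],[0,0,0.2,0,0,0,0]])

```text
clock: 13.5
eef_pos: [0.5144, 0.3107, 0.1497]
orientation: [-0.0, 0.999, -0.046, 0.0]
ft_force: [0.4, 3.4, 2.5]
grip_width: 0.0128
finger_force: 69.7
```

Request:
drive_tool(targets=[[0,0,0.2,0.02,0,0,0],[0,0,0.2,0,0,0,0],[0,0,0,0,0,0,0]])

```text
clock: 13.8
eef_pos: [0.5129, 0.3056, 0.148]
orientation: [0.001, 0.999, -0.047, -0.001]
ft_force: [-0.5, 0.2, -4.7]
grip_width: 0.0133
finger_force: 68.9
```

Request:
drive_tool(targets=[[0,0,0.2,0.02,0,0,0],[0,0,0,0,0,0,0]])

```text
clock: 14.0
eef_pos: [0.5127, 0.3035, 0.1473]
orientation: [0.001, 0.999, -0.047, -0.001]
ft_force: [0.1, -0.4, -3.5]
grip_width: 0.0129
finger_force: 68.7
```

Request:
drive_tool(targets=[[0,0,0.15,0.02,0,0,0],[0,0,0,0,0,0,0]])

```text
clock: 14.2
eef_pos: [0.5133, 0.3029, 0.1482]
orientation: [0.0, 0.999, -0.046, -0.0]
ft_force: [-0.2, 0.3, -4.3]
grip_width: 0.0127
finger_force: 68.7
```

```bash
python3 -c "
from h import *
goto(tgt(.0,.144,-.0007),YAW)"
```

```text
shift cm [-0.01  0.12  0.42] az 0.0004 yaw -0.093 tilt [-0.0009 -0.0009] t [0.5133 0.3029 0.1482] clk 14.2
```

Request:
drive_tool(targets=[[0,0,0.1,0.05,0,0,0],[0,0,0,0.1,0,0,0],[0,0,0,0.05,0,0,0],[0,0,0,0,0,0,0]])

```text
clock: 14.6
eef_pos: [0.5134, 0.3023, 0.1466]
orientation: [0.0, 0.999, -0.046, -0.0]
ft_force: [-0.4, 0.6, -3.9]
grip_width: 0.0128
finger_force: 68.7
```

Request:
drive_tool(targets=[[0,0,0,0.1,0,0,0],[0,0,0,0,0,0,0]])

```text
clock: 14.8
eef_pos: [0.5134, 0.3023, 0.1455]
orientation: [0.0, 0.999, -0.046, -0.0]
ft_force: [-0.3, 0.7, -4.4]
grip_width: 0.0127
finger_force: 68.7
```

Request:
drive_tool(targets=[[0,0,0,0.05,0,0,0],[0,0,0,0,0,0,0]])

```text
clock: 15.0
eef_pos: [0.5134, 0.3023, 0.1451]
orientation: [0.0, 0.999, -0.046, -0.0]
ft_force: [0.4, -0.9, -4.7]
grip_width: 0.0128
finger_force: 68.7
```

Request:
drive_tool(targets=[[0,0,0,0.07,0,0,0],[0,0,0,0,0,0,0]])

```text
clock: 15.2
eef_pos: [0.5134, 0.3023, 0.1444]
orientation: [0.0, 0.999, -0.046, -0.0]
ft_force: [0.2, 0.8, -3.9]
grip_width: 0.0132
finger_force: 68.7
```

Request:
drive_tool(targets=[[0,0,0,0.04,0,0,0],[0,0,0,0,0,0,0]])

```text
clock: 15.4
eef_pos: [0.5135, 0.3024, 0.1443]
orientation: [-0.0, 0.999, -0.046, 0.0]
ft_force: [0.1, -0.1, -4.2]
grip_width: 0.0133
finger_force: 69.0
```

Request:
drive_tool(targets=[[0,0,0,0.05,0,0,0],[0,0,0,0,0,0,0]])

```text
clock: 15.6
eef_pos: [0.5136, 0.3025, 0.144]
orientation: [-0.0, 0.999, -0.046, 0.0]
ft_force: [0.3, -0.2, -1.1]
grip_width: 0.0129
finger_force: 69.3
```

Request:
drive_tool(targets=[[0,0,0,0.03,0,0,0],[0,0,0,0,0,0,0]])

```text
clock: 15.8
eef_pos: [0.5137, 0.3025, 0.1438]
orientation: [-0.0, 0.999, -0.046, 0.0]
ft_force: [0.8, 0.0, -0.6]
grip_width: 0.0131
finger_force: 69.5
```

Request:
drive_tool(targets=[[0,0.04,0,0.09,0,-0.02,0],[0,0.04,0,0.09,0,-0.02,0],[0,0,0,0,0,0,0]])

```text
clock: 16.1
eef_pos: [0.5149, 0.3024, 0.1417]
orientation: [-0.001, 0.999, -0.047, -0.02]
ft_force: [0.1, 1.1, 3.8]
grip_width: 0.0132
finger_force: 69.9
```

Request:
drive_tool(targets=[[0,0.04,0,0.09,0,-0.02,0],[0,0,0,0,0,0,0]])

```text
clock: 16.3
eef_pos: [0.5153, 0.3025, 0.1408]
orientation: [-0.002, 0.998, -0.047, -0.03]
ft_force: [0.9, 1.3, 4.0]
grip_width: 0.0128
finger_force: 70.0
```

Request:
drive_tool(targets=[[0,0.04,0,0.09,0,-0.02,0],[0,0,0,0,0,0,0]])

```text
clock: 16.5
eef_pos: [0.5159, 0.3022, 0.1402]
orientation: [-0.002, 0.998, -0.047, -0.04]
ft_force: [0.7, 1.2, 5.1]
grip_width: 0.013
finger_force: 70.2
```

```bash
python3 -c "
from h import *
goto(tgt(.0,.144,-.0007),YAW)
print(manip.observe()['wrist_torque'],manip.observe()['ft_force'])"
```

```text
shift cm [-0.3   0.08 -0.36] az 0.0001 yaw -0.0933 tilt [-0.0788  0.0079] t [0.5159 0.3022 0.1402] clk 16.5
[ 0.00273807 -0.25120294 -0.2369698 ] [0.69529944 1.15201522 5.1020771 ]
```

Request:
drive_tool(targets=[[0,0,0,-0.03,0,0,0],[0,0,0,0,0,0,0],[0,0,0,0,0,0,0],[0.25,0,0,0,0,0,0],[0.3,0,0,0,0,0,0],[0.5,0,0,0,0,0,0],[0.7,0,0,0,0,0,0],[0.7,0,0,0,0,0,0]], newtons=20)

```text
clock: 17.3
eef_pos: [0.5147, 0.3021, 0.1397]
orientation: [-0.002, 0.998, -0.046, -0.04]
ft_force: [-0.3, -0.1, 1.1]
grip_width: 0.0597
finger_force: 0.0
```

Request:
drive_tool(targets=[[0.7,0,0,0,0,0,0],[0.7,0,0,-0.5,0,0,0],[0.7,0,0,-1.5,0,0,0],[0.7,0,0,-3,0,0,0],[0.7,0,0,-4,0,0,0],[0.7,0,0,-4,0,0.08,0],[0.7,0,0,-1,0,0,0],[0.7,0,0,0,0,0,0]])

```text
clock: 18.1
eef_pos: [0.5256, 0.3018, 0.2827]
orientation: [-0.002, 0.999, -0.046, 0.002]
ft_force: [-0.4, -0.8, -1.4]
grip_width: 0.0598
finger_force: 0.0
```

```bash
python3 - <<'E'
from h import *
goto([.5,.3,.3],YAW)
p=cam("wrist"); w=pts(p); np.savez("w5.npz",**p,w=w); cv2.imwrite("pics/w5.png",p["pixels"])
n=np.array([np.cos(YAW),np.sin(YAW)]); d=np.array([-n[1],n[0]])
a=(w[...,:2]-MID)@d; b=(w[...,:2]-MID)@n
for s in (-.04,.04):
    m=(abs(a-s)<.015)&(abs(b)<.012)&(w[...,2]>.11)&(w[...,2]<.15); g=p["pixels"][m].max(1)
    k=g>110; q=w[m][k]; print(s,m.sum(),k.sum(),np.percentile(np.c_[a[m][k],b[m][k],q[:,2]],[5,50,95],axis=0).round(4).tolist() if k.any() else 0)
E
```

```text
shift cm [-2.53  0.41 -1.74] az 0.0013 yaw -0.0921 tilt [0.0042 0.0036] t [0.5256 0.3018 0.2827] clk 18.1
-0.04 456 308 [[-0.0472, -0.0057, 0.1151], [-0.0398, 0.0034, 0.1261], [-0.0328, 0.0112, 0.128]]
0.04 443 287 [[0.0325, -0.0053, 0.1171], [0.0399, 0.0042, 0.1261], [0.0469, 0.0116, 0.1276]]
```

View pics/w5.png

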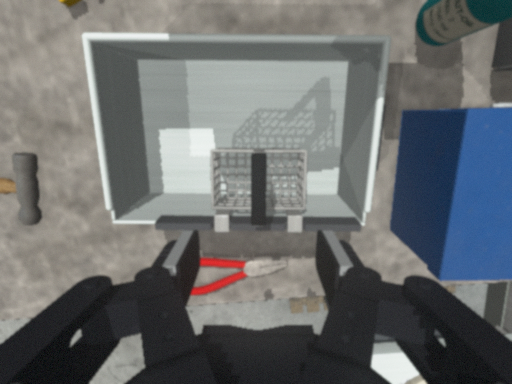

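The basket hangs inside the tank with both hooks (about (222,223) and (294,223)) in the notches. The hook tops sit at about 127 mm, as they should when seated, and the gripper is clear.

```bash
python3 -c "
from h import *
print(manip.sign_off())"
```

```text
the job is handed in; nothing more can be done
None
```

The basket is hanging in the rinse tank with both hooks seated in the rail notches, the gripper has let go and is clear, and the job is handed in; no verdict came back.

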